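Refit the push knob of a nail-drill unit and hold it pressed

TASK

The flat black knob of the nail-drill control unit has been pulled off and parked on edge in the white slotted stand with the compacts. Slide it straight up out of its slot, turn its pointed nose to the side where the unit's D-shaped shaft has its flat, push it down all the way onto the shaft, and keep pressing, as when switching the unit on, so that the sprung shaft stays pushed in: finish while still gripping the knob and holding it down. Keep the knob upright, and leave the compact, the palette and the other things on the vanity where they are.

Things in the scene. Friction and masses are not known exactly. Their poses are not given: they have to be found in the camera images.
- knob: Flat black plastic bar knob, about 30 g, 46 mm long (x), 18 mm thick (y), 48 mm tall. Origin: centre of its underside, on the bore axis. A 46 x 18 mm foot 22 mm high; above it, to 48 mm, a blade 11 mm thick to pinch, sides flat and parallel from x = -22 to +14 mm. It stands upright in any one of the stand's slots, lengthwise, nose to the stand's +x, its upper 24 mm showing.
- knob_seat (a point): On the knob: inner end of the blind D-shaped bore, 14 mm straight above the underside's centre; axes as the knob's. The bore opens downward, is 11.4 mm in diameter with a 1.2 mm lead-in chamfer (0.6 mm on the flat); its flat is on the nose side, 2.4 mm from the axis. Fully home, this point meets the shaft tip.
- knob_nose (a point): On the knob: its pointed nose, 23 mm along +x from the bore axis, 30 mm above the underside. From x = +14 mm the blade narrows and slopes down to it; a thin white line marks the slope.
- stand: White slotted stand for compacts, fixed, 60 mm (its x) by 150 mm (its y), 30 mm high. Origin: centre of the underside. Three slots run along its x at y = -46, 0 and +46 mm, each 21 mm wide, open at both ends, floor 6 mm up, 24 mm deep. The knob, the compact and the palette stand in one slot each.
- drill_unit: White nail-drill control unit, fixed, 130 mm (x) by 150 mm (y), dark flat top panel 62 mm up with display, soft keys and a printed scale round the shaft; a handpiece lies in a cradle along its -y side, top 50 mm up. Origin: centre of the underside. The upright shaft stands at x = -20, y = +20 mm in a steel nut that reaches 5 mm above the panel.
- shaft_tip (a point): Centre of the top end of the upright steel D-shaft, 10 mm in diameter, 24 mm above the panel (86 mm above the table) when not pressed; the last 2 mm taper. z is up along the shaft and x points out of its flat (flat 1.8 mm from the axis). With the knob home its underside is 14 mm below this point.
- shaft (a joint): Turn of the shaft about its vertical axis (rad, anticlockwise from above; 0 = flat faces the unit's +x). It turns endlessly but stiffly (about 0.08 N m), so the knob must be matched to it before pushing.
- press (a joint): How far the shaft is pushed down (m): 0 = up, 0.0035 = stop. A spring pushes back with 3 N at the top and 5.5 N at the stop, so it comes up again when let go.
- compact: Beige plastic compact, 62 x 62 x 17.5 mm, on edge in a slot of the stand. Origin: centre of its lower edge.
- palette: Slim metal make-up palette, 76 mm long, 50 mm tall, 16 mm thick, on edge in a slot of the stand. Origin: centre of its lower edge.
- jar: Frosted glass jar with metal screw lid, 64 mm diameter, 54 mm high. Origin: centre of the underside.
- comb: Blue plastic comb lying flat, 170 x 32 x 5 mm. Origin: centre of the underside.
- clipper: Chrome nail clipper lying flat, 56 x 12 x 11 mm. Origin: centre of the underside.
- polish: Nail polish bottle with black cap, 29 mm diameter, 68 mm high. Origin: centre of the underside.
Things that resemble listed ones, but are neither listed nor needed, are in the scene too. Leave any blue look-alike of the knob alone.

How it is judged (in metres and radians):
On the way, in this order (a step that is already met when the one before it is completed fails the run):
1. the knob is held in the fingers, upright, lifted clear out of its slot (z of knob in the frame of stand above 0.034 m and angle between knob's own z axis and vertical below 0.35 rad and contact force between the fingers and knob above 1 N), for 0.1 s.
2. the knob is fully home on the D-shaft, nose on the side of the flat, and presses the shaft down at least 2 mm (distance between knob_seat and shaft_tip below 0.003 m and x of knob_nose in the frame of shaft_tip above 0.019 m and value of joint press above 0.002 m), for 0.3 s.
At the end, for the whole second after the job is handed in: The knob is upright (within 0.15 rad) and fully home on the shaft (inner end of its bore within 3 mm of the shaft tip, nose on the side of the flat), still in the fingers (over 2 N) and at rest, and the sprung shaft is held at least 2 mm down through the last second (all of step 2 and angle between knob's own z axis and vertical below 0.15 rad and contact force between the fingers and knob above 2 N and linear speed of knob below 0.03 m/s); the arm keeps its last pose, push and grip.
It fails at once if the knob is tipped more than 0.6 rad from upright (angle between knob's own z axis and vertical above 0.6 rad).
It fails at once if the compact or the palette is moved more than 20 mm (distance of any of compact, palette from where it was at the start of the episode above 0.02 m).
It fails at once if the jar, comb, nail clipper or polish bottle is moved more than 30 mm (distance of any of jar, comb, clipper, polish from where it was at the start of the episode above 0.03 m).
It also fails if it takes over 48 s, if anything falls off the work surface, if the arm or the gripper's body presses on something with over 40 N, if the wrist force passes 120 N, or if a joint passes its speed limit or range.

ROBOT

A 6-joint arm with a two-finger parallel gripper is mounted at the origin on the work surface. World frame = base frame: x ahead of the robot, y to its left, z up, the work surface at z = 0. Lengths are in mm, angles in rad, forces in N, time in s.
With the tool pointing down it reaches from about 400 to 925 mm from the base axis. Payload 12.5 kg.
Tool frame: the origin (TCP) lies midway between the tips of the shut fingers; the grasp point (between the pads) lies 19 mm behind it; z points along the fingers, y is the line along which they close (so a half turn about z gives the same grasp; the last joint's range is limited). The gripper opens to 95 mm and grips with 3 to 60 N. Pads are 20 mm wide; open, the fingers measure 119 mm over their backs; the gripper's body (75 mm by 180 mm) begins 59 mm behind the grasp point.
Start: joints at [-0.106, 0.491, 1.559, -0, 1.092, -0.106], TCP at [625.02, 0.021, 185.961] pointing down, gripper open.
Joint ranges: [-3.1, 3.1], [-0.84, 2.19], [0.05, 2.79], [-1.13, 4.28], [0.06, 2.93], [-2.69, 2.69]. Speed limits (rad/s): [2.22, 2.22, 2.79, 3.14, 3.14, 3.14].

INTERFACE

Orientations are given as a unit quaternion [w, x, y, z].
In Python, from cell import r gives the robot as it stands. Calls block until the motion is done:
- r.move_to(position, orientation): joint-space move of the TCP to a pose.
- r.line_to(position, max_speed=150, ori=None, force_limit=None): straight line of the TCP; ori=None keeps the orientation; max_speed is the mean speed in mm/s. With force_limit (N) it stops when the force on the tool has changed by that much, and returns True; else False.
- r.goto_joints(angles): joint-space move.
- r.move_gripper(opening, effort=None): opening from 0.0 (shut) to 1.0 (fully open); effort is the grip in N (None keeps the last); returns when the fingers have stopped.
- r.hold(seconds).
- r.ik(position, orientation): joint angles nearest the present ones, or None.
- r.camera(name): name is "scene" or "side" or "wrist"; returns (picture, depth): 420x560x3 uint8, red, green, blue; 420x560 float32, mm along the optical axis (not along the pixel's ray), 0 where there is no reading.
- r.calibration(name): a dict with "fx", "fy", "cx", "cy" (pixels), "world_from_camera" (4x4, takes a point from camera to world coordinates); the wrist camera has in their place "hand_eye" (4x4, takes a point from camera to tool coordinates, whose origin is the TCP and whose axes are the flange's). Camera axes: x right, y down, z forward; pixel columns grow to the right and rows downward; lengths in mm; the calibration is good to about 2 mm. A picture is of the moment at which its call begins: read the wrist's pose just before it. calibration takes no time and is no camera call.
A pose or a line that the arm cannot do raises r.PlanningError and nothing moves.
- r.close_job(): hands the job in; it is judged then, once.
Readings, each from a call of its own:
- r.read_clock(): time.
- r.read_joint_positions(): joint angles.
- r.read_joint_velocities(): joint speeds.
- r.read_joint_torque(): joint torques, N m.
- r.read_eef_pos(): TCP position.
- r.read_tool_rot(): TCP orientation.
- r.read_contact_force(): force on the tool from outside, world axes, zero at the start.
- r.read_ft_torque(): the same for the moment, N m.
- r.read_finger_gap(): opening from 0.0 (shut) to 1.0 (fully open).
- r.read_grasp_force(): force on a finger pad.
Only numpy, scipy, OpenCV 4.12 (cv2) and the standard library are available. Lean on these libraries where they do the work, as an engineer would, in place of code of your own. Each camera call takes 0.05 s, during which the arm holds its last target. There are 200 camera calls.

## Working session

There is one attempt and no reset: what is moved stays moved. The work goes in short steps, each a Python script; the robot and the scene stay as the last script left them, time stands still between calls to the robot, and variables do not carry over. Pictures are saved under pics/ and viewed, at most 10 in all, crops included, and the job is handed in when it is done.

```bash
mkdir -p pics; cat > h.py <<'E'
import numpy as np, cv2, time
from cell import r
def shot(name, fn=None):
    T=None
    if name=="wrist":
        from scipy.spatial.transform import Rotation as R
        p=r.read_eef_pos(); q=r.read_tool_rot()
        T=np.eye(4); T[:3,:3]=R.from_quat([q[1],q[2],q[3],q[0]]).as_matrix(); T[:3,3]=p
    im,d=r.camera(name); c=r.calibration(name)
    W=np.array(c["world_from_camera"]) if T is None else T@np.array(c["hand_eye"])
    v,u=np.mgrid[:420,:560]
    P=np.stack([(u-c["cx"])/c["fx"]*d,(v-c["cy"])/c["fy"]*d,d],-1)@W[:3,:3].T+W[:3,3]
    P[d==0]=np.nan
    if fn: cv2.imwrite(fn,im[...,::-1])
    return im,P,W,c
E
python3 - <<'E'
from h import *
a=shot("scene")[0]; b=shot("side")[0]
cv2.imwrite("pics/a.png",a[...,::-1]);cv2.imwrite("pics/b.png",b[...,::-1])
for n in("scene","side"): print(np.round(r.calibration(n)["world_from_camera"],2))
print(r.read_clock(), r.read_tool_rot())
E
```

```text
[[ 4.30000e-01  7.20000e-01 -5.50000e-01  1.21778e+03]
 [ 9.00000e-01 -3.30000e-01  2.70000e-01 -2.42940e+02]
 [ 1.00000e-02 -6.10000e-01 -7.90000e-01  1.01876e+03]
 [ 0.00000e+00  0.00000e+00  0.00000e+00  1.00000e+00]]
[[-8.9000e-01 -3.2000e-01  3.3000e-01  1.6186e+02]
 [-4.6000e-01  6.5000e-01 -6.0000e-01  8.2555e+02]
 [-2.0000e-02 -6.9000e-01 -7.3000e-01  9.6447e+02]
 [ 0.0000e+00  0.0000e+00  0.0000e+00  1.0000e+00]]
0.1 [-3.83725639e-04  7.07103884e-01  7.07109505e-01 -3.11124800e-04]
```

View pics/a.png

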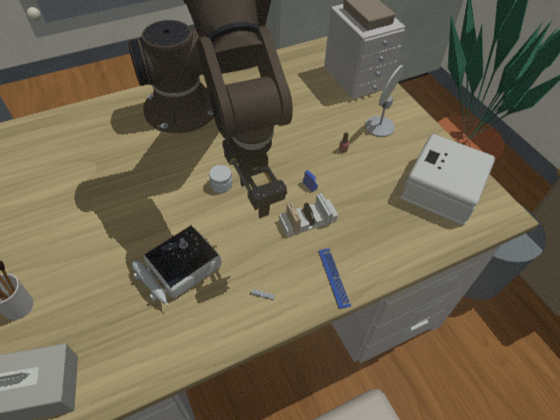

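View pics/b.png

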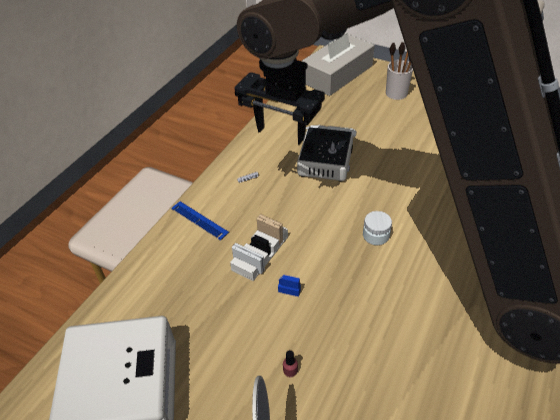

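The scene picture shows the knob in the stand's middle slot (about 309,213), between the compact (293,217) and the palette (325,207). The shaft is at (183,243), and the blue look-alike at (311,181) is to be left alone. I'll take close wrist views next.

```bash
python3 - <<'E'
from h import *
im,P,W,c=shot("scene")
for n,(u,v) in dict(knob=(309,212),compact=(293,216),pal=(325,208),shaft=(183,243),jar=(221,174)).items(): print(n,np.round(P[v-1:v+2,u-1:u+2].reshape(-1,3)[::4],0).tolist())
k=P[212,309]; s=P[243,183]
print(np.round(r.calibration("wrist")["hand_eye"],2),r.calibration("wrist")["fx"])
q=[0,.70710678,.70710678,0]
H=np.array(r.calibration("wrist")["hand_eye"])
from scipy.spatial.transform import Rotation as R
Rt=R.from_quat([.70710678,.70710678,0,0]).as_matrix()
for n,pt in(("s",s),("k",k)):
    z=240
    cam=Rt@H[:3,3]; ax=Rt@H[:3,2]
    L=(z+cam[2]-60)/-ax[2]; off=cam+ax*L
    r.move_to([pt[0]-off[0],pt[1]-off[1],z],q)
    im,P,W,c=shot("wrist",f"pics/{n}1.png"); np.savez(f"{n}1.npz",im=im,P=P,W=W)
    print(r.read_eef_pos(),r.read_clock())
    cv2.imwrite(f"pics/{n}1.png",im[...,::-1])
E
```

```text
knob [[603.0, 162.0, 54.0], [nan, nan, nan], [610.0, 164.0, 51.0]]
compact [[604.0, 113.0, 65.0], [609.0, 113.0, 66.0], [615.0, 113.0, 70.0]]
pal [[610.0, 207.0, 54.0], [613.0, 208.0, 54.0], [620.0, 207.0, 58.0]]
shaft [[570.0, -174.0, 74.0], [571.0, -172.0, 70.0], [573.0, -170.0, 66.0]]
jar [[380.0, -2.0, 55.0], [385.0, -1.0, 55.0], [389.0, 1.0, 54.0]]
[[   0.     -0.96   -0.28   78.77]
 [   1.     -0.      0.     -0.24]
 [  -0.     -0.28    0.96 -198.73]
 [   0.      0.      0.      1.  ]] 312.50501447560356
[ 571.28251707 -138.87903122  239.32835718] 0.8833Traceback (most recent call last):
  File "<stdin>", line 14, in <module>
ValueError: expected 3 finite numbers
```

View pics/s1.png

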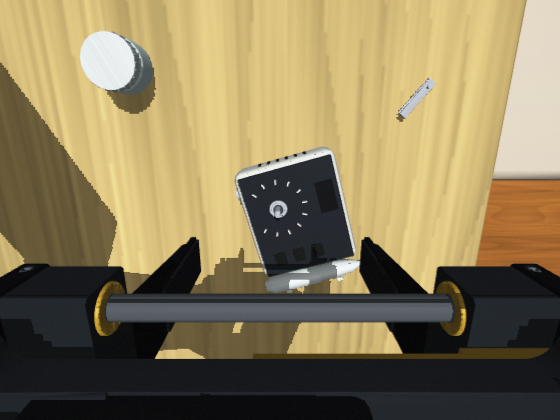

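The wrist view shows the shaft at about (278,209), with the unit rotated roughly 15°. I'll look closer at the shaft and then at the knob.

```bash
python3 - <<'E'
from h import *
q=[0,.70710678,.70710678,0]
ims=[]
for n,p in(("s2",[571,-160,145]),("s3",[571,-205,145]),("k1",[606,150,170]),("k2",[606,180,170])):
    r.move_to(p,q); r.hold(.2)
    im,P,W,c=shot("wrist"); np.savez(n+".npz",im=im,P=P,W=W); ims.append(im)
print(r.read_clock(),{k:c[k] for k in("fx","fy","cx","cy")})
cv2.imwrite("pics/c2.png",cv2.resize(np.vstack([np.hstack(ims[:2]),np.hstack(ims[2:])])[...,::-1],(800,600),interpolation=cv2.INTER_AREA))
E
```

```text
4.25 {'fx': 312.50501447560356, 'fy': 312.50501447560356, 'cx': 279.7264591046008, 'cy': 207.34652946484422}
```

View pics/c2.png

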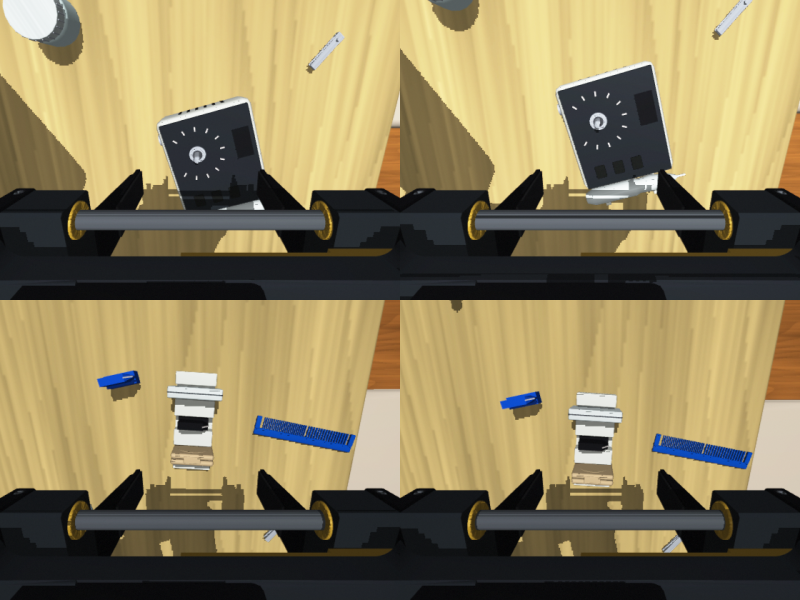

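```bash
python3 - <<'E'
from h import *
t=[]
for n,(u,v) in dict(s2=(276,216),s3=(277,169),k1=(270,173),k2=(270,197)).items():
    z=np.load(n+".npz"); h=20 if n[0]=="s" else 32
    t.append(cv2.resize(z["im"][v-h:v+h,u-h:u+h],(400,400),interpolation=cv2.INTER_NEAREST)[50:350])
cv2.imwrite("pics/c3.png",np.vstack([np.hstack(t[:2]),np.hstack(t[2:])])[...,::-1])
E
```

```text
(no output)
```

View pics/c3.png

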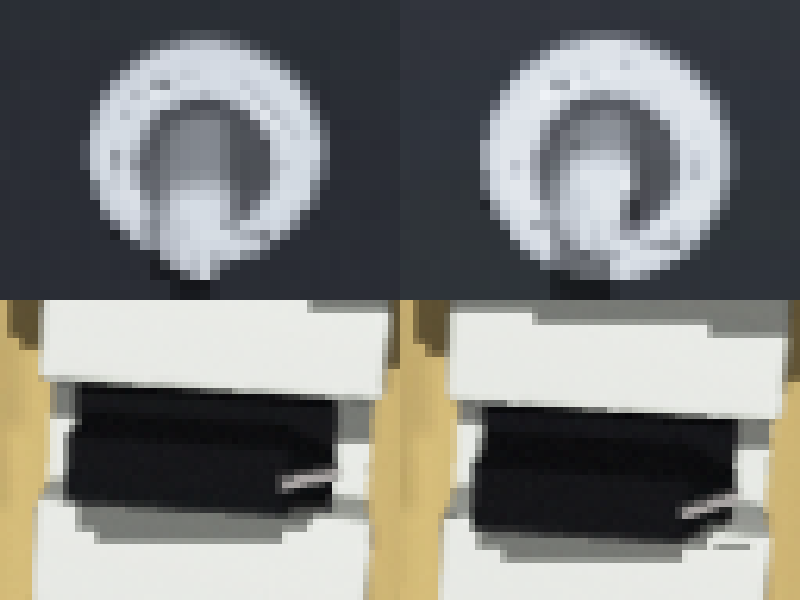

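The knob's white line is at its right end, so the nose points roughly to +x, yawed about −4°. The shaft column is cut away on its right, so the flat faces roughly +x. I'll refine with end-on views, camera vertically above each.

```bash
python3 - <<'E'
from h import *
from scipy.spatial.transform import Rotation as R
base=R.from_quat([.70710678,.70710678,0,0])
H=np.array(r.calibration("wrist")["hand_eye"])
t=[]
for n,tgt,z,yaw in(("k3",[606,163,54],105,0),("s4",[572,-173,86],100,0),("s5",[572,-173,86],100,-.6),("s6",[572,-173,86],130,.9)):
    rot=R.from_euler("z",yaw)*base
    off=rot.as_matrix()@H[:3,3]; x,y,zz,w=rot.as_quat()
    try: r.move_to([tgt[0]-off[0],tgt[1]-off[1],z],[w,x,y,zz])
    except r.PlanningError as e: print(n,e); continue
    r.hold(.2)
    im,P,W,c=shot("wrist"); np.savez(n+".npz",im=im,P=P,W=W)
    pc=W[:3,:3].T@(np.array(tgt)-W[:3,3]); u=int(c["cx"]+c["fx"]*pc[0]/pc[2]); v=int(c["cy"]+c["fy"]*pc[1]/pc[2])
    h=36 if n[0]=="k" else 18
    print(n,u,v,np.round(W[:3,3],1))
    t.append(cv2.resize(im[v-h:v+h,u-h:u+h],(400,400),interpolation=cv2.INTER_NEAREST)[50:350])
while len(t)<4:t.append(t[0]*0)
print(r.read_clock())
cv2.imwrite("pics/c4.png",np.vstack([np.hstack(t[:2]),np.hstack(t[2:])])[...,::-1])
E
```

```text
k3 279 117 [606.  163.8 304.5]
s4 279 117 [ 572.3 -171.9  298.8]
s5 278 116 [ 572.5 -173.2  298.6]
s6 280 116 [ 571.4 -173.1  328.7]
8.9333
```

View pics/c4.png

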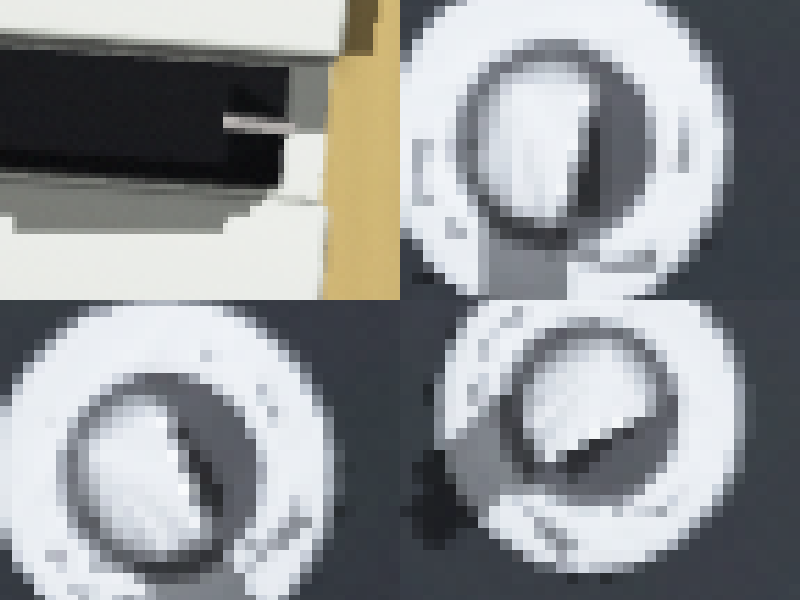

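The end-on views are clear: the D-flat lies on the right, with a normal of about −12° in world yaw across the three views. Next I'll fit the shaft D and the knob silhouette numerically.

```bash
cat > fit.py <<'E'
from h import *
from scipy.optimize import minimize
c=r.calibration("wrist"); S=8
def proj(X,W):
    p=(X-W[:3,3])@W[:3,:3]; return np.c_[c["cx"]+c["fx"]*p[:,0]/p[:,2],c["cy"]+c["fy"]*p[:,1]/p[:,2]]
def cost(X,W,m,ctr):
    h=40; k=np.zeros((2*h*S,2*h*S),np.uint8)
    uv=(proj(X,W)-ctr+h+.5)*S
    cv2.fillConvexPoly(k,cv2.convexHull(np.round(uv*16).astype(np.int32)),255,shift=4)
    k=cv2.resize(k,(2*h,2*h),interpolation=cv2.INTER_AREA)/255.
    return np.abs(k-m[ctr[1]-h:ctr[1]+h,ctr[0]-h:ctr[0]+h]).sum()
def fit(f,starts):
    b=min((minimize(f,s,method="Nelder-Mead",options=dict(initial_simplex=np.array([s]+[np.array(s)+d for d in np.diag([2,2,.15,.5][:len(s)])]),maxiter=400)) for s in starts),key=lambda o:o.fun)
    return b.x,b.fun
def rz(a): return np.array([[np.cos(a),-np.sin(a)],[np.sin(a),np.cos(a)]])
if __name__=="__main__":
    a=np.linspace(0,2*np.pi,73)
    for n in("s4","s5","s6"):
        z=np.load(n+".npz"); W=z["W"]; g=cv2.cvtColor(z["im"],cv2.COLOR_RGB2GRAY)
        c0=np.round(proj(np.array([[572,-173,86.]]),W)[0]).astype(int)
        _,lab=cv2.connectedComponents((g>165).astype(np.uint8),connectivity=4)
        l=np.bincount(lab[c0[1]-3:c0[1]+4,c0[0]-7:c0[0]+4].ravel(),minlength=2); l[0]=0; m=(lab==l.argmax())*1.
        def f(p):
            D=np.c_[np.minimum(p[3]*np.cos(a),1.8),p[3]*np.sin(a)]
            return cost(np.c_[D@rz(p[2]).T+p[:2],0*a+85.5],W,m,c0)
        print(n,m.sum(),fit(f,[[571.,-173,-.2,4.5],[570.,-174,0,4.5]]))
    Q=[[x,y,28] for x in(-23,23) for y in(-9,9)]+[[x,y,54] for x in(-22,14) for y in(-5.5,5.5)]+[[23,0,36]]
    Q=np.array(Q,float)
    for n in("k3","k1","k2"):
        z=np.load(n+".npz"); W=z["W"]; m=(z["im"].max(2)<55).astype(np.uint8)
        c0=np.round(proj(np.array([[598,163,40.]]),W)[0]).astype(int)
        m=cv2.morphologyEx(m,cv2.MORPH_CLOSE,np.ones((5,5)))
        _,lab=cv2.connectedComponents(m); m=(lab==lab[c0[1],c0[0]])*1.
        f=lambda p:cost(np.c_[Q[:,:2]@rz(p[2]).T+p[:2],Q[:,2]],W,m,c0)
        print(n,m.sum(),fit(f,[[597.,163,-.06],[594.,161,0]]))
E
python3 fit.py
```

```text
s4 108.0 (array([ 5.68507830e+02, -1.71701522e+02, -2.43626449e-01,  4.28461157e+00]), np.float64(10.439215686274508))
s5 100.0 (array([ 5.68491479e+02, -1.71802923e+02, -2.80412729e-01,  4.15398684e+00]), np.float64(12.0))
s6 85.0 (array([ 5.68578276e+02, -1.71783647e+02, -2.43152760e-01,  4.29206540e+00]), np.float64(9.03921568627451))
k3 1199.0 (array([ 5.96014841e+02,  1.68110776e+02, -6.61108064e-02]), np.float64(84.32941176470587))
k1 782.0 (array([ 5.95978395e+02,  1.68978500e+02, -5.85550369e-02]), np.float64(58.07450980392157))
k2 796.0 (array([ 5.95972402e+02,  1.68959447e+02, -5.68536577e-02]), np.float64(50.5921568627451))
```

```bash
cat > pose.py <<'E'
from h import *
from scipy.spatial.transform import Rotation as R
def quat(yaw,s): # knob +x at yaw
    x,y,z,w=(R.from_euler("z",yaw+s*np.pi/2)*R.from_quat([.70710678,.70710678,0,0])).as_quat(); return [w,x,y,z]
E
python3 - <<'E'
from pose import *
for s in(1,-1): print(s,[np.round(j,2) if (j:=r.ik(p,quat(a,s))) is not None else None for p,a in(([596,168.7,34],-.06),([568.5,-171.8,95],-.25))])
E
```

```text
1 [array([ 0.17,  0.66,  1.71, -0.  ,  0.77, -1.34]), array([-0.4 ,  0.55,  1.73, -0.  ,  0.86, -1.73])]
-1 [array([ 0.17,  0.66,  1.71, -0.  ,  0.77,  1.8 ]), array([-0.4 ,  0.55,  1.73, -0.  ,  0.86,  1.42])]
```

```bash
python3 - <<'E'
from pose import *
q=quat(-.06,1)
p=r.read_eef_pos(); r.line_to([p[0],p[1],170])
r.move_to([596,168.6,150],q)
r.move_gripper(.34,35)
print(r.line_to([596,168.6,34.5],max_speed=80,force_limit=6),r.read_eef_pos())
r.move_gripper(0,35); print(r.read_finger_gap()*95,r.read_grasp_force(),r.read_contact_force())
shot("wrist","pics/g1.png")
r.line_to([596,168.6,150],max_speed=80)
print(r.read_finger_gap()*95,r.read_grasp_force(),r.read_contact_force(),r.read_eef_pos(),r.read_clock())
r.move_to([568.5,-171.8,150],quat(-.25,1))
a=shot("scene")[0];b=shot("side")[0]
cv2.imwrite("pics/c5.png",np.hstack([cv2.resize(x,(400,400),interpolation=cv2.INTER_CUBIC) for x in(a[170:290,130:250],b[80:200,270:390])])[...,::-1])
print(r.read_clock())
E
```

```text
False [596.25760867 168.63945615  34.95334458]
0.5254988106724755 0.0 [-0.29813338  0.06419643  0.54453039]
0.3914662944441916 0.0 [ 0.33160156 -0.26585383 -1.20092912] [595.81026295 168.55703735 149.52465386] 15.9
17.2917
```

View pics/c5.png

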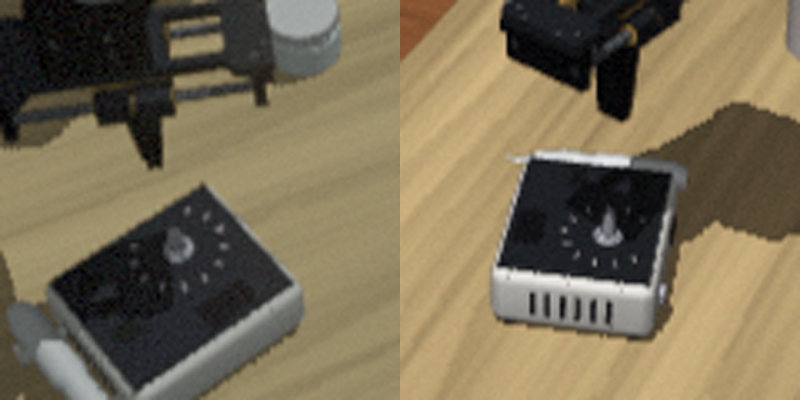

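The fingers shut on nothing: the gap is about 0.5 mm, and the picture shows no knob in them. I'll check the state of the stand.

```bash
python3 - <<'E'
from h import *
g=cv2.imread("pics/g1.png"); 
a,P,_,_=shot("scene"); np.savez("sc.npz",im=a,P=P)
b,P2,_,_=shot("side"); np.savez("sd.npz",im=b,P=P2)
t=[cv2.resize(x[...,::-1],(400,300),interpolation=cv2.INTER_CUBIC) for x in(a[180:240,270:350],b[205:280,220:320])]
k=np.load("k3.npz")["im"][60:180,200:360,::-1]
cv2.imwrite("pics/c6.png",np.vstack([np.hstack(t),np.hstack([cv2.resize(g,(400,300)),cv2.resize(k,(400,300))])]))
E
```

```text
(no output)
```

View pics/c6.png

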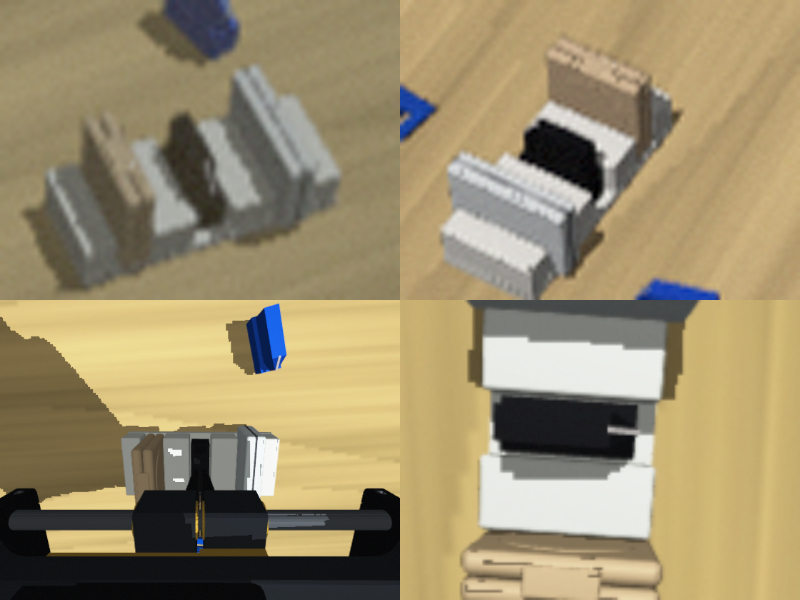

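```bash
python3 - <<'E'
from h import *
def st(n,im,P,box):
    m=(im.max(2)<70)&np.isfinite(P[...,0])&(P[...,2]>32)&(P[...,0]>box[0])&(P[...,0]<box[1])&(P[...,1]>box[2])&(P[...,1]<box[3])&(P[...,2]<90)
    q=P[m]; print(n,len(q), np.round(np.percentile(q,[2,50,98],axis=0),1).tolist() if len(q) else "")
for n in("sc","sd","k1","k2","k3"):
    z=np.load(n+".npz"); st(n,z["im"],z["P"],(540,650,135,195))
    w=z["im"].min(2)>200; Q=z["P"]; m=w&(np.abs(Q[...,2]-30)<6)&(np.abs(Q[...,0]-596)<80)&(np.abs(Q[...,1]-165)<100)
    print("  stand",m.sum(),np.round(np.percentile(Q[m],[2,50,98],axis=0),1).tolist() if m.sum() else "")
# g1 geometry: where is knob top in that view
W=None
E
```

```text
sc 72 [[577.3, 161.1, 33.5], [597.3, 163.7, 50.0], [617.3, 170.7, 56.0]]
  stand 0 
sd 156 [[572.2, 166.0, 32.6], [588.8, 174.7, 48.5], [614.7, 179.1, 55.3]]
  stand 300 [[567.5, 137.5, 25.4], [595.3, 191.0, 28.6], [626.0, 243.2, 32.8]]
k1 528 [[574.9, 162.8, 33.6], [593.4, 170.0, 53.6], [614.7, 174.6, 55.3]]
  stand 2700 [[567.8, 96.5, 28.4], [597.8, 186.9, 30.0], [626.8, 241.6, 31.5]]
k2 553 [[575.0, 163.0, 34.0], [593.7, 170.7, 53.4], [614.8, 174.7, 55.2]]
  stand 2437 [[568.1, 96.4, 28.4], [598.2, 187.2, 30.0], [626.5, 241.9, 31.5]]
k3 758 [[574.7, 162.4, 47.9], [593.0, 168.3, 54.0], [613.8, 174.0, 55.4]]
  stand 4689 [[567.9, 96.2, 28.4], [597.6, 186.7, 30.0], [626.7, 241.6, 31.4]]
```

```bash
python3 - <<'E'
from pose import *; from fit import proj
q=quat(-.06,1); T=np.eye(4); T[:3,:3]=R.from_quat([q[1],q[2],q[3],q[0]]).as_matrix(); 
g=cv2.imread("pics/g1.png")
print("col 279 rows",[(v,g[v,279].tolist()) for v in range(165,300,6)])
print("row 215",[(u,int(g[215,u].mean())) for u in range(160,400,6)])
for p in([596.26,168.64,34.95],[596.26,168.64,150]):
    T[:3,3]=p; W=T@np.array(r.calibration("wrist")["hand_eye"])
    for X in([567,170,30],[627,170,30],[574,170,54],[610,168,54],[597,92,30],[597,244,30],[596,168.6,35],[619,167,36]): print(X,np.round(proj(np.array([X],float),W)[0]))
E
```

```text
col 279 rows [(165, [125, 191, 217]), (171, [128, 196, 220]), (177, [63, 99, 116]), (183, [67, 102, 118]), (189, [135, 140, 140]), (195, [15, 12, 12]), (201, [12, 10, 9]), (207, [12, 12, 11]), (213, [14, 10, 10]), (219, [15, 14, 13]), (225, [30, 28, 27]), (231, [19, 18, 17]), (237, [15, 13, 12]), (243, [15, 15, 14]), (249, [15, 12, 12]), (255, [16, 16, 15]), (261, [15, 13, 12]), (267, [17, 16, 15]), (273, [31, 32, 35]), (279, [35, 47, 54]), (285, [62, 93, 106]), (291, [65, 93, 107]), (297, [41, 37, 36])]
row 215 [(160, 92), (166, 93), (172, 136), (178, 137), (184, 97), (190, 103), (196, 87), (202, 101), (208, 102), (214, 68), (220, 67), (226, 65), (232, 138), (238, 231), (244, 245), (250, 245), (256, 138), (262, 140), (268, 15), (274, 16), (280, 12), (286, 14), (292, 15), (298, 139), (304, 138), (310, 139), (316, 139), (322, 138), (328, 138), (334, 86), (340, 88), (346, 133), (352, 245), (358, 80), (364, 247), (370, 246), (376, 247), (382, 247), (388, 245), (394, 181)]
[567, 170, 30] [280. 194.]
[627, 170, 30] [285. 274.]
[574, 170, 54] [281. 214.]
[610, 168, 54] [281. 269.]
[597, 92, 30] [172. 242.]
[597, 244, 30] [389. 229.]
[596, 168.6, 35] [280. 237.]
[619, 167, 36] [280. 268.]
[567, 170, 30] [280. 167.]
[627, 170, 30] [283. 222.]
[574, 170, 54] [280. 178.]
[610, 168, 54] [280. 214.]
[597, 92, 30] [208. 200.]
[597, 244, 30] [352. 191.]
[596, 168.6, 35] [280. 196.]
[619, 167, 36] [280. 217.]
```

```bash
python3 - <<'E'
from pose import *
print(r.read_eef_pos(),r.read_finger_gap(),r.read_joint_positions())
p=r.read_eef_pos()
for n,f in(("scene","sc"),("side","sd")):
    c=r.calibration(n); W=np.array(c["world_from_camera"])
    for dz in(0,19,30):
        X=W[:3,:3].T@(np.array(p)+[0,0,dz]-W[:3,3]); print(n,dz,np.round([c["cx"]+c["fx"]*X[0]/X[2],c["cy"]+c["fy"]*X[1]/X[2]],1))
    P=np.load(f+".npz")["P"]; m=(np.hypot(P[...,0]-p[0],P[...,1]-p[1])<70)&(P[...,2]>100)&(P[...,2]<235)
    Q=P[m]
    for lo in range(140,230,10):
        s=Q[(Q[:,2]>=lo)&(Q[:,2]<lo+10)]; print(lo,len(s),np.round(np.r_[s.min(0)[:2],s.max(0)[:2]]-np.r_[p[:2],p[:2]]) if len(s) else "")
E
```

```text
[ 568.79960922 -170.81257734  149.99184821] 0.0032784585157636806 [-4.02955598e-01  4.84718984e-01  1.67881509e+00  6.79901371e-05
  9.78101590e-01 -1.72529994e+00]
scene 0 [178.1 223.3]
scene 19 [176.9 218.5]
scene 30 [176.1 215.6]
140 0 
150 0 
160 0 
170 3 [ 5. -6.  8. -2.]
180 12 [ 9. -8. 14.  2.]
190 18 [  8. -10.  13.   3.]
200 21 [  8. -11.  15.   5.]
210 27 [  8. -13.  14.   6.]
220 31 [  7. -13.  14.   8.]
side 0 [333.4 122.6]
side 19 [333.7 116.4]
side 30 [333.9 112.7]
140 0 
150 0 
160 0 
170 9 [-12.   1.  11.   9.]
180 27 [-13.  -1.  13.  12.]
190 33 [-14.  -2.  11.  17.]
200 43 [-14.  -4.  10.  16.]
210 35 [-14.  -4.  11.  16.]
220 42 [-15.  -4.   8.  19.]
```

The depth data shows the real fingertips about 20 mm above the reported TCP, so the fingers closed just above the knob (tips at about 55 mm, knob top 54 mm). I'll confirm this with the fingers part-open, then regrasp lower with a force guard.

```bash
python3 - <<'E'
from pose import *
q=quat(-.06,1); kx,ky=596,168.8
r.move_gripper(.34,35)
r.move_to([kx,ky,130],q); r.hold(.2)
p=np.array(r.read_eef_pos())
for n in("scene","side"):
    im,P,_,_=shot(n); m=(np.abs(P[...,0]-p[0])<25)&(np.abs(P[...,1]-p[1])<45)&(P[...,2]>90)&(P[...,2]<200)
    z=np.sort(P[m][:,2]); print(n,len(z),np.round(z[:8]-p[2],1))
t=z[2]-p[2]
if 8<t<30:
    hit=r.line_to([kx,ky,36-t],max_speed=60,force_limit=5); print(hit,t,r.read_eef_pos())
    if not hit:
        r.move_gripper(0,35); print("grip",r.read_finger_gap()*95,r.read_grasp_force(),r.read_contact_force())
print(r.read_clock())
E
```

```text
scene 139 [28.6 28.7 29.  29.6 30.1 30.5 30.6 30.8]
side 214 [26.  27.3 27.5 27.6 27.7 28.6 28.6 28.8]
False 27.457127255411905 [596.12341137 168.83981589   8.79559547]
grip 10.803808362586487 34.99862730503082 [-0.29956733 -0.48669534  0.34809038]
22.4
```

```bash
python3 - <<'E'
from pose import *
kx,ky=596,168.8; sx,sy=568.5,-171.75
r.line_to([kx,ky,135],max_speed=100)
print("lift",r.read_finger_gap()*95,r.read_grasp_force(),r.read_clock())
r.move_to([sx,sy,125],quat(-.25,1)); r.hold(.2); p=np.array(r.read_eef_pos());print(p)
hit=r.line_to([sx,sy,93],max_speed=60,force_limit=5); print(hit)
hit=r.line_to([sx,sy,77],max_speed=25,force_limit=6)
print(hit,r.read_eef_pos(),r.read_contact_force(),r.read_ft_torque(),r.read_finger_gap()*95,r.read_clock())
E
```

```text
lift 10.530309952080934 34.99829649925232 23.8167
[ 568.805456   -170.75822334  125.00809988]
False
False [ 568.51023317 -171.7662578    77.03916187] [-0.09136817  1.17086579  0.17566045] [ 0.05821165 -0.04192019 -0.00513757] 10.939774427682337 26.7833
```

```bash
python3 - <<'E'
from pose import *
sx,sy=568.5,-171.75
for z in (75.5,74.5,73.5,72.5,71.5,70.8,70.2,69.5):
    hit=r.line_to([sx,sy,z],max_speed=10,force_limit=12)
    print(z,hit,np.round(r.read_eef_pos(),2),np.round(r.read_contact_force(),1))
    if hit or r.read_contact_force()[2]>9: break
r.hold(.5); print(r.read_contact_force(),r.read_finger_gap()*95,r.read_grasp_force(),r.read_clock())
a=shot("scene")[0];b=shot("side")[0]
cv2.imwrite("pics/c7.png",np.hstack([cv2.resize(x,(400,400),interpolation=cv2.INTER_CUBIC) for x in(a[190:270,140:220],b[100:180,295:375])])[...,::-1])
E
```

```text
75.5 False [ 568.48 -171.76   75.5 ] [-0.1 -0.1 -0. ]
74.5 False [ 568.6  -171.78   74.57] [ 0.7 -0.5  0.5]
73.5 False [ 568.59 -171.78   73.63] [-0.1  0.4  2.5]
72.5 False [ 568.6  -171.8    72.58] [-0.3  0.4  3.1]
71.5 False [ 568.57 -171.78   71.55] [0.5 0.3 4.3]
70.8 False [ 568.61 -171.8    70.91] [-0.3  0.7  5.8]
70.2 False [ 568.67 -171.81   70.77] [-1.1  1.   9.9]
[-1.30744517  0.30460145  9.48822428] 10.41422015840656 35.002137422561646 29.0833
```

View pics/c7.png

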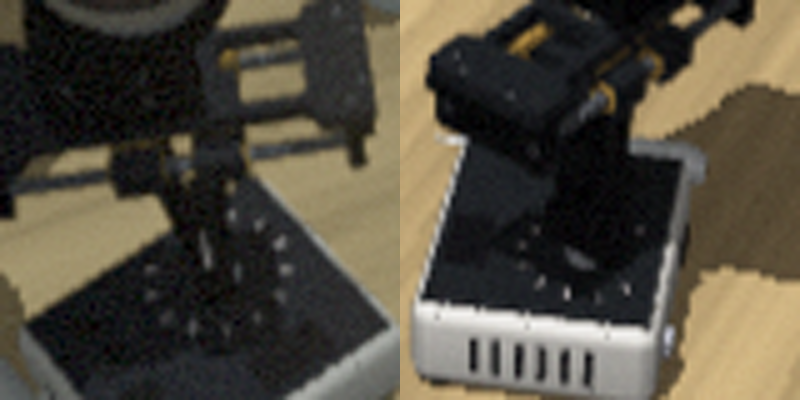

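The knob is on the shaft and in the fingers. Force rose from about 3 N through 5.8 N as the spring was pressed, then jumped to 9.9 N, which puts it at the stop.

```bash
python3 -c "
from cell import r
print(r.close_job())"
```

```text
the job is handed in; nothing more can be done
None
```

I handed the job in with the knob gripped at 35 N and held down on the shaft, nose towards the flat: push force rose through the spring range to about 9.5 N, which points to the shaft being at its stop, but no verdict came back; an earlier grasp closed just above the knob and had to be repeated lower.

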